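# Lean the cutting board against the tiled wall

### The arm

A 6-joint arm with a two-finger parallel gripper is mounted at the origin on the work surface. World frame = base frame: x ahead of the robot, y to its left, z up, the work surface at z = 0. Lengths are in mm, angles in rad, forces in N, time in s.
With the tool pointing down it reaches from about 250 to 775 mm from the base axis. Payload 8.9 kg.
Tool frame: the origin (TCP) lies midway between the tips of the shut fingers; the grasp point (between the pads) lies 19 mm behind it; z points along the fingers, y is the line along which they close (so a half turn about z gives the same grasp; the last joint's range is limited). The gripper opens to 85 mm and grips with 20 to 120 N. Pads are 22 mm wide; open, the fingers measure 114 mm over their backs; the gripper's body (76 mm by 85 mm) begins 54 mm behind the grasp point. The pads swing forward as they close: fully open they stand 13 mm farther back than shut.
Start: joints at [1.15, 0.291, -0.153, 1.127, 0, 1.431], TCP at [145.989, 504.293, 231.305] pointing down, gripper open.
Joint ranges: [-2.52, 2.52], [-0.91, 1.74], [-1.3, 1.37], [-1.96, 2.02], [-1.52, 1.47], [-3.14, 3.14]. Speed limits (rad/s): [2.22, 2.22, 2.79, 3.14, 3.14, 3.14].

### API

Orientations are given as a unit quaternion [x, y, z, w].
In Python, from cell import env, cams gives the robot as it stands.
- The arm moves only by the tool move_arm, never from a script. Its argument "commands" is one flat list of numbers, 7 for each row, row after row: the opening, from -1 (shut) to 1 (fully open), so that 0 is half open, then the shift along the tool's x, y, z in mm, then the turn, a rotation vector about the tool's x, y, z in rad. In form: [hand, x, y, z, ax, ay, az, hand, x, y, z, ax, ay, az, ...]. A call has exactly 10 rows; each row shifts and turns the commanded pose from where the row before left it, along the tool's axes as they then stand; what a row does not reach is not made up. A row lasts 1/10 s, in which the tool goes at most 50 mm and 8.59 degrees, less where a joint would pass 70% of its speed; a pose out of reach is approached as far as the arm can. A call is refused whole if a number of a shift passes 50 or a number of a turn 0.15, either way. A call with a gripper value outside its range is refused whole. The fingers move at their own pace and stop on an object; "newtons" is the grip in N (left out, the last holds). Time passes only in rows, so rows that do not move let the fingers close, or fill a call up. It gives the time, the measured TCP pose, the force, the opening and the grip force at its end, in the units of the state.
- env.read_state(): the state, without advancing time (a new reading comes with each control period).
- cams.read_camera(name): name is "scene" or "top"; returns the picture (384x512x3 uint8, red, green, blue); there is no depth.
- cams.get_calibration(name): a dict with "K" (3x3 intrinsics, pixels), "k1" (the pictures are not rectified: a ray, as slopes to the right and down, at radius r is drawn at 1 + k1 r^2 times it, then the intrinsics apply), "R" (3x3) and "t" (3): a world point X has camera coordinates R X + t. Camera axes: x right, y down, z forward; pixel columns grow to the right and rows downward; lengths in mm; the calibration is good to about 2 mm. A picture is of the moment at which its call begins. get_calibration takes no time and is no camera call.
- env.finish_job(): hands the job in; it is judged then, once.
The state is a dict: "time_s": time; "joint_pos": joint angles; "joint_vel": joint speeds; "tau": joint torques, N m; "tcp_pos": TCP position; "tool_rot": TCP orientation; "contact_force": force on the tool from outside, world axes, zero at the start; "wrist_torque": the same for the moment, N m; "grip_width": finger opening in mm; "gripper_force": force on a finger pad.
Only numpy, scipy, OpenCV 4.12 (cv2) and the standard library are available. Lean on these libraries where they do the work, as an engineer would, in place of code of your own. Each camera call takes 0.05 s, during which the arm holds its last target. There are 200 camera calls.

### The job

Take the big rectangular cutting board out of the rack and lean it against the low tiled wall, standing on its long edge about the middle of the wall, with its foot just behind the wooden strip on the counter so that it rests at a safe slant. Set it down by hand rather than dropping it, and leave the other two boards standing in the rack.

Things in the scene. Friction and masses are not known exactly. Their poses are not given: they have to be found in the camera images.
- board_mid (a point): Centre of the big rectangular cutting board: wood, 240 mm long, 190 high, 16 thick, 0.4 kg, with a 25 x 80 mm hand hole near each short end; the tallest of three in a rack. Starts upright on its long edge, foot 12 mm above the counter, in a slot of dowels 72 mm high: draw it straight up. x along its length, y through its thickness, z to the top edge, 95 mm from here. Either face may go to the wall.
- low_wall: Low white tiled wall fixed to the counter, 360 mm long, 105 high, 30 thick, and parallel to it in front a fixed wooden strip 20 mm wide, 18 high. Origin: on the counter at the foot of the tiled face, mid length. x along the wall, y into it (face at y = 0), z up. The strip's inner side is at y = -66 mm. A board with its foot against the strip, on the wall's top edge, slants about 26 degrees from upright.
- small_board: Small rectangular wooden board without a hole, 160 mm long, 120 mm high, 16 mm thick, upright in another slot of the rack (slots are 80 mm apart, with 2 mm free on either side of a board); stays there. Origin at the middle of its underside, x along its length, z up.
- arched_board: Wooden board with a round (arched) top, 140 mm long, 142 mm high, 16 mm thick, upright in another slot of the rack; stays there. Origin at the middle of its underside, x along its length, z up.

How it is judged (in metres and radians):
On the way:
1. the gripper holds the big board with its foot down (within about 10 mm of the counter) between the strip and the wall (x of board_mid in the frame of low_wall between -0.06 and 0.06 m and y of board_mid in the frame of low_wall between -0.06 and 0.015 m and height (world z) of board_mid below 0.105 m and contact force between the fingers and board above 0.5 N), for 0.1 s.
At the end, for the whole second after the job is handed in: The big board rests on its long edge on the counter between strip and wall, released, centre within 60 mm of the wall's middle, parallel to it within 10 degrees, leaning back on it 11 to 32 degrees (foot within about 30 mm of the strip); the other boards still stand in the rack (x of board_mid in the frame of low_wall between -0.06 and 0.06 m and y of board_mid in the frame of low_wall between -0.06 and 0.015 m and height (world z) of board_mid between 0.08 and 0.102 m and angle between board_mid's own z axis and vertical between 0.19 and 0.56 rad and angle between the x axis of board_mid and the x axis of low_wall, either way round below 0.18 rad and linear speed of board below 0.02 m/s and angular speed of board below 0.1 rad/s); the robot touches nothing.
It fails at once if one of the other boards is moved by more than 40 mm or tipped over (distance of any of small_board, arched_board from where it was at the start of the episode above 0.04 m or angle between any of small_board, arched_board's own z axis and vertical above 0.5 rad).
It also fails if it takes over 48 s, if anything falls off the work surface, if the arm or the gripper's body presses on something with over 40 N, if the wrist force passes 120 N, or if a joint passes its speed limit or range.

## Working session

There is one attempt and no reset: what is moved stays moved. The work goes in short steps, Python scripts to look and compute and a tool call to move; the robot and the scene stay as the last step left them, time stands still between calls to the robot, and variables do not carry over. Pictures are saved under pics/ and viewed, at most 10 in all, crops included, and the job is handed in when it is done.

Besides the shell and the picture viewer there is one more tool, called after "Call:" as name(argument=value, ...) on one line, values as JSON. move_arm: Moves the arm, as the interface text tells. Its arguments: {"type":"object","properties":{"commands":{"type":"array","items":{"type":"number"}},"newtons":{"type":"number"}},"required":["commands"]}

```bash
mkdir -p pics; ls
python3 - <<'E'
from cell import env, cams
import cv2
for n in("scene","top"):
    im=cams.read_camera(n); cv2.imwrite(f"pics/{n}0.png",im[:,:,::-1]); c=cams.get_calibration(n); print(n,c)
print(env.read_state())
E
```

```text
pics
scene {'K': array([[426.43677138,   0.        , 248.95231304],
       [  0.        , 426.43677138, 195.9593959 ],
       [  0.        ,   0.        ,   1.        ]]), 'k1': 0.03656228375263736, 'R': array([[-0.62540036,  0.77995094, -0.02347149],
       [ 0.48814041,  0.36759194, -0.79157761],
       [-0.60876377, -0.50651031, -0.6106177 ]]), 't': array([ 326.74803285, -160.49204035, 1459.98731409])}
top {'K': array([[389.13897083,   0.        , 257.9075663 ],
       [  0.        , 389.13897083, 184.31634737],
       [  0.        ,   0.        ,   1.        ]]), 'k1': 0.03230275323441473, 'R': array([[ 1.82241222e-03, -9.99998339e-01, -2.16518140e-05],
       [-9.92562690e-01, -1.80622590e-03, -1.21721171e-01],
       [ 1.21720929e-01,  2.43316932e-04, -9.92564334e-01]]), 't': array([ -12.37502733,  508.89387752, 1081.62618058])}
{'time_s': 0.1, 'joint_pos': array([ 1.14965849e+00,  2.91230322e-01, -1.53980568e-01,  1.12671945e+00,
       -4.04852925e-06,  1.43148941e+00]), 'joint_vel': array([-8.67307420e-04, -5.32307876e-04,  1.39793578e-03, -7.53365031e-04,
       -9.11380099e-05,  6.84410617e-04]), 'tau': array([ 1.52013006e-03, -5.37977886e+01,  3.31919539e+01,  9.22611012e-03,
       -2.42728047e-04, -3.05100934e-05]), 'tcp_pos': array([145.86098439, 503.95160174, 230.81265596]), 'tool_rot': array([ 1.40449536e-01,  9.90087676e-01, -5.45448584e-04, -1.54871005e-04]), 'contact_force': array([-0.50116101, -0.03274672, -0.15831643]), 'wrist_torque': array([-0.04850722,  0.01749861,  0.02306892]), 'gripper_force': 0.0, 'grip_width': 85.41029195530547}
```

View pics/scene0.png

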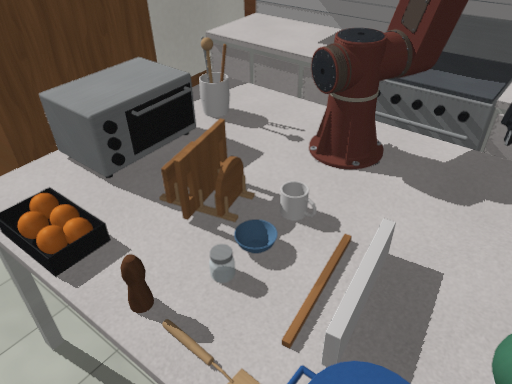

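View pics/top0.png

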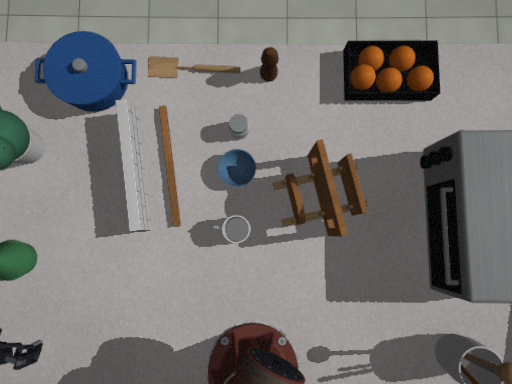

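The scene picture shows the rack with the big board as the tallest, around (200,165), and the strip and wall at (320,285) and (362,290). In the top picture the board's top edge runs about (315,143)-(340,233), the strip (163,107)-(176,226), and the wall (125,100)-(140,230).

```bash
cat > h.py <<'E'
import numpy as np, cv2
from cell import env, cams
def ray(n,p):
    c=cams.get_calibration(n); R=c['R'];t=c['t']
    q=cv2.undistortPoints(np.array(p,float).reshape(-1,1,2),c['K'],np.array([c['k1'],0,0,0,0.]))[:,0]
    d=np.c_[q,np.ones(len(q))]@R
    return -R.T@t,d
def onz(n,p,z):
    o,d=ray(n,p); return o+d*((z-o[2])/d[:,2])[:,None]
def px(n,X):
    c=cams.get_calibration(n)
    return cv2.projectPoints(np.array(X,float).reshape(-1,1,3),cv2.Rodrigues(c['R'])[0],c['t'],c['K'],np.array([c['k1'],0,0,0,0.]))[0][:,0]
E
python3 - <<'E'
from h import *
im=cv2.imread('pics/top0.png')
a=cv2.resize(im[130:245,265:375],None,fx=5,fy=5,interpolation=cv2.INTER_CUBIC)
b=cv2.resize(im[95:240,110:190],None,fx=4,fy=4,interpolation=cv2.INTER_CUBIC)
cv2.imwrite('pics/ca.png',a); cv2.imwrite('pics/cb.png',b)
hsv=cv2.cvtColor(im,cv2.COLOR_BGR2HSV)
m=cv2.inRange(hsv,(3,110,60),(20,255,255))
for name,(x0,y0,x1,y1) in dict(strip=(150,95,190,240),rack=(265,130,375,245)).items():
    mm=np.zeros_like(m); mm[y0:y1,x0:x1]=m[y0:y1,x0:x1]
    for c in cv2.findContours(mm,0,2)[0]:
        if cv2.contourArea(c)>100:
            r=cv2.minAreaRect(c); print(name,cv2.contourArea(c),r)
            if name=='strip': print(onz('top',cv2.boxPoints(r),18).round(1))
E
```

```text
strip 742.0 ((169.29693603515625, 165.52389526367188), (120.4049072265625, 7.360998153686523), 83.2901611328125)
[[742.7 282.5  18. ]
 [745.5 261.1  18. ]
 [393.5 210.6  18. ]
 [391.1 231.3  18. ]]
rack 275.0 ((298.2383728027344, 196.41075134277344), (22.053279876708984, 44.65047836303711), 8.530765533447266)
rack 287.0 ((356.597412109375, 183.25071716308594), (60.433990478515625, 6.476982116699219), 74.47589111328125)
rack 631.5 ((334.46282958984375, 186.85752868652344), (98.48661041259766, 13.168008804321289), 75.3791275024414)
```

View pics/ca.png

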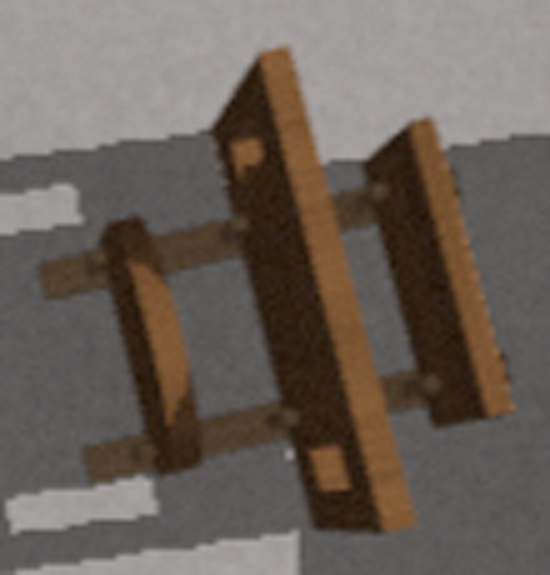

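View pics/cb.png

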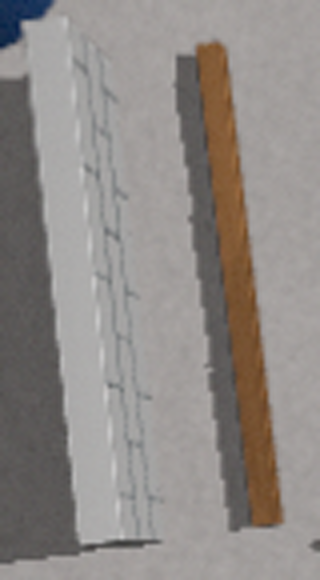

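The crops show the board's lit top edge with corners (262,52),(290,47),(413,522),(383,530), and the wall's top with corners (22,22),(66,17),(122,541),(80,544).

Run:
```python
from h import *
im=cv2.imread('pics/top0.png'); v=im.max(2)
b=onz('top',np.array([[262,52],[290,47],[413,522],[383,530]])/5+[265-.4,130-.4],202)
w=onz('top',np.array([[22,22],[66,17],[122,541],[80,544]])/4+[110-.4,95-.4],105)
for n,q in(('board',b),('wall',w)):
    print(n,q.round(1).tolist(),'c',q.mean(0).round(1),'sides',np.linalg.norm(np.diff(q[[0,1,2,3,0]],axis=0),axis=1).round(1))
    for d in (q[1]-q[2],q[0]-q[3]): print(np.degrees(np.arctan2(d[1],d[0])))
# check in the scene view: reproject onto the picture
s=cv2.imread('pics/scene0.png')
for P in (px('scene',b),px('scene',w)):
    cv2.polylines(s,[np.int32(P*16)],True,(0,255,0),1,cv2.LINE_AA,4)
cv2.imwrite('pics/s1.png',cv2.resize(s[110:370,150:420],None,fx=2.2,fy=2.2,interpolation=cv2.INTER_CUBIC))
```

```text
board [[597.5, -156.0, 202.0], [600.0, -169.7, 202.0], [369.5, -223.7, 202.0], [365.7, -209.4, 202.0]] c [ 483.2 -189.7  202. ] sides [ 14.  236.8  14.8 237.9]
13.190262988654228
12.984297413908552
wall [[730.3, 378.0, 105.0], [734.0, 348.4, 105.0], [379.0, 297.2, 105.0], [377.1, 324.4, 105.0]] c [555.1 337.  105. ] sides [ 29.8 358.7  27.3 357.3]
8.220130444025026
8.632950556201122
```

View pics/s1.png

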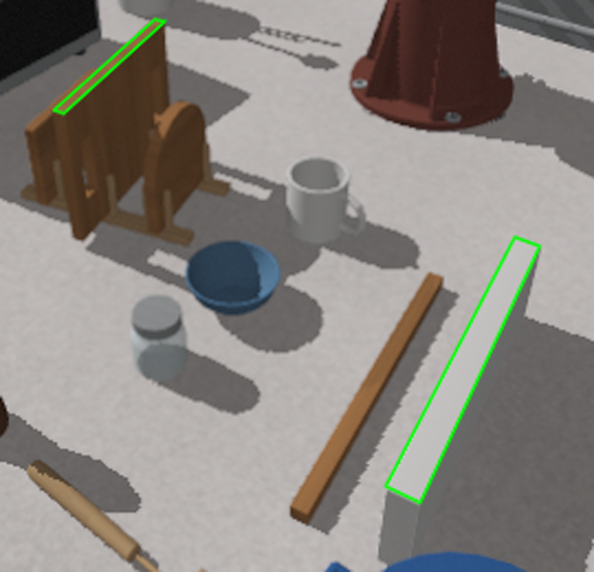

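The reprojected outlines fit the scene view, and the strip and wall measurements agree: wall origin about (557,322), yaw 8.3°. The board is at (483,-190), yaw 13.1°.

Call:
move_arm(commands=[1,0,0,-6,0,0,-0.051,1,0,0,-6,0,0,-0.051,1,0,0,-6,0,0,-0.051,1,0,0,-6,0,0,-0.051,1,0,0,-6,0,0,-0.051,1,0,0,-6,0,0,-0.051,1,0,0,-6,0,0,-0.051,1,0,0,-6,0,0,-0.051,1,0,0,-6,0,0,-0.051,1,0,0,-6,0,0,-0.051], newtons=60)

```text
time_s: 1.1
tcp_pos: [145.9, 504.1, 291.2]
tool_rot: [-0.115, 0.993, -0.0, -0.0]
contact_force: [0.2, 0.4, -0.5]
grip_width: 85.3
gripper_force: 0.0
```

Call:
move_arm(commands=[1,-8,-37,0,0,0,0,1,-8,-37,0,0,0,0,1,-8,-37,0,0,0,0,1,-8,-37,0,0,0,0,1,-8,-37,0,0,0,0,1,-8,-37,0,0,0,0,1,-8,-37,0,0,0,0,1,-8,-37,0,0,0,0,1,-8,-37,0,0,0,0,1,-8,-37,0,0,0,0])

```text
time_s: 2.1
tcp_pos: [307.8, 160.5, 291.3]
tool_rot: [-0.114, 0.993, 0.0, 0.0]
contact_force: [0.6, 0.8, -0.1]
grip_width: 85.1
gripper_force: 0.0
```

```bash
cat >> h.py <<'E'
from scipy.spatial.transform import Rotation as Ro
def go(p,yaw,tilt=0):
    "shift (tool axes now) and turn to reach TCP p with tool x at yaw deg, tilted about tool x"
    s=env.read_state(); R=Ro.from_quat(s['tool_rot'])
    y=np.radians(yaw); T=Ro.from_matrix(np.array([[np.cos(y),np.sin(y),0],[np.sin(y),-np.cos(y),0],[0,0,-1]]))*Ro.from_euler('x',tilt,degrees=True)
    print('t',s['time_s'],'tcp',s['tcp_pos'].round(1),'shift',R.inv().apply(np.array(p)-s['tcp_pos']).round(1),'turn',(R.inv()*T).as_rotvec().round(3),'F',s['contact_force'].round(1),'grip',s['grip_width'],s['gripper_force'],'q',s['joint_pos'].round(2))
E
python3 -c "
from h import *
go([483.2,-189.7,290],193.1)"
```

```text
t 2.1 tcp [307.8 160.5 291.3] shift [ -91.5 -380.9    1.3] turn [ 0.  0. -0.] F [ 0.6  0.8 -0.1] grip 85.0724966594041 0.0 q [ 0.27 -0.09 -0.42  1.23  0.    0.04]
```

Call:
move_arm(commands=[1,-9.1,-38.1,0,0,0,0,1,-9.1,-38.1,0,0,0,0,1,-9.1,-38.1,0,0,0,0,1,-9.1,-38.1,0,0,0,0,1,-9.1,-38.1,0,0,0,0,1,-9.1,-38.1,0,0,0,0,1,-9.1,-38.1,0,0,0,0,1,-9.1,-38.1,0,0,0,0,1,-9.1,-38.1,0,0,0,0,1,-9.1,-38.1,0,0,0,0])

```text
time_s: 3.1
tcp_pos: [482.8, -190.1, 290.9]
tool_rot: [-0.114, 0.994, 0.0, -0.0]
contact_force: [1.1, -0.8, 1.0]
grip_width: 85.4
gripper_force: 0.0
```

Call:
move_arm(commands=[1,0,0,0,0,0,0,1,0,0,15,0,0,0,1,0,0,15,0,0,0,1,0,0,15,0,0,0,1,0,0,15,0,0,0,1,0,0,15,0,0,0,1,0,0,15,0,0,0,1,0,0,15,0,0,0,1,0,0,15,0,0,0,1,0,0,3,0,0,0])

```text
time_s: 4.1
tcp_pos: [481.2, -187.5, 166.7]
tool_rot: [-0.114, 0.993, 0.001, -0.001]
contact_force: [0.1, 0.4, 0.5]
grip_width: 85.1
gripper_force: 0.0
```

```bash
python3 -c "
from h import *
go([483.2,-189.7,168],193.1)
for n in ('scene','top'):
    im=cams.read_camera(n)[:,:,::-1]
    c=im[80:240,140:300] if n=='scene' else im[110:260,250:400]
    cv2.imwrite(f'pics/g_{n}.png',c)
a=cv2.imread('pics/g_scene.png');b=cv2.imread('pics/g_top.png')
cv2.imwrite('pics/g.png',np.hstack([cv2.resize(x,(400,400),interpolation=cv2.INTER_CUBIC) for x in(a,b)]))"
```

```text
t 4.1 tcp [ 481.2 -187.5  166.7] shift [-1.5 -2.6 -1.3] turn [ 0.002 -0.002 -0.   ] F [0.1 0.4 0.5] grip 85.13532442598458 0.0 q [-0.51  0.32 -0.28  0.97  0.   -0.74]
```

View pics/g.png

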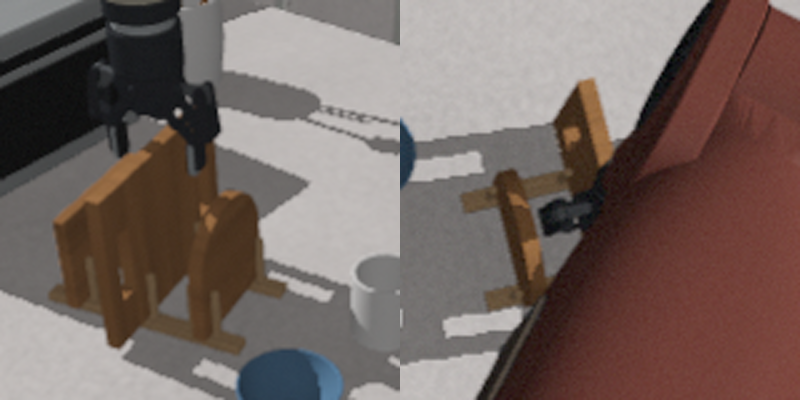

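The fingers straddle the board's top edge: fingertips at (120,140) and (200,165) in the left half, clear of the arched board. I'll close now.

Call:
move_arm(commands=[1,-1.5,-2.5,0,0,0,0,0.6,0,0,0,0,0,0,0.2,0,0,0,0,0,0,-0.2,0,0,0,0,0,0,-0.4,0,0,0,0,0,0,-0.6,0,0,0,0,0,0,-0.8,0,0,0,0,0,0,-1,0,0,0,0,0,0,-1,0,0,0,0,0,0,-1,0,0,0,0,0,0], newtons=60)

```text
time_s: 5.2
tcp_pos: [484.6, -190.7, 168.5]
tool_rot: [-0.114, 0.993, -0.0, 0.0]
contact_force: [-0.4, 0.9, 4.7]
grip_width: 15.6
gripper_force: 59.5
```

Call:
move_arm(commands=[-1,0,0,-5,0,0,0,-1,0,0,-5,0,0,0,-1,0,0,-5,0,0,0,-1,0,0,-5,0,0,0,-1,0,0,-5,0,0,0,-1,0,0,-5,0,0,0,-1,0,0,-5,0,0,0,-1,0,0,-5,0,0,0,-1,0,0,-5,0,0,0,-1,0,0,-5,0,0,0])

```text
time_s: 6.2
tcp_pos: [484.5, -190.6, 218.7]
tool_rot: [-0.114, 0.993, -0.0, -0.0]
contact_force: [0.1, 0.5, -3.2]
grip_width: 15.2
gripper_force: 58.4
```

Call:
move_arm(commands=[-1,0,0,-13,0,0,0,-1,0,0,-13,0,0,0,-1,0,0,-13,0,0,0,-1,0,0,-13,0,0,0,-1,0,0,-13,0,0,0,-1,0,0,-13,0,0,0,-1,0,0,-13,0,0,0,-1,0,0,-13,0,0,0,-1,0,0,-13,0,0,0,-1,0,0,-10,0,0,0])

```text
time_s: 7.2
tcp_pos: [484.5, -190.7, 346.3]
tool_rot: [-0.114, 0.993, -0.0, 0.0]
contact_force: [0.6, -0.4, -2.5]
grip_width: 15.3
gripper_force: 58.7
```

```bash
python3 -c "
from h import *
go([557,290,345],188.3)
for n in ('scene','top'):
    im=cams.read_camera(n)[:,:,::-1]
    c=im[20:240,100:320] if n=='scene' else im[110:260,250:400]
    cv2.imwrite(f'pics/l_{n}.png',c)
a=cv2.imread('pics/l_scene.png');b=cv2.imread('pics/l_top.png')
cv2.imwrite('pics/l.png',np.hstack([cv2.resize(x,(400,400),interpolation=cv2.INTER_CUBIC) for x in(a,b)]))"
```

```text
t 7.2 tcp [ 484.5 -190.7  346.3] shift [-179.3  451.8    1.2] turn [-0.     0.     0.083] F [ 0.6 -0.4 -2.5] grip 15.333234213773832 58.666260838508606 q [-0.52  0.25  0.09  1.41 -0.   -0.74]
```

View pics/l.png

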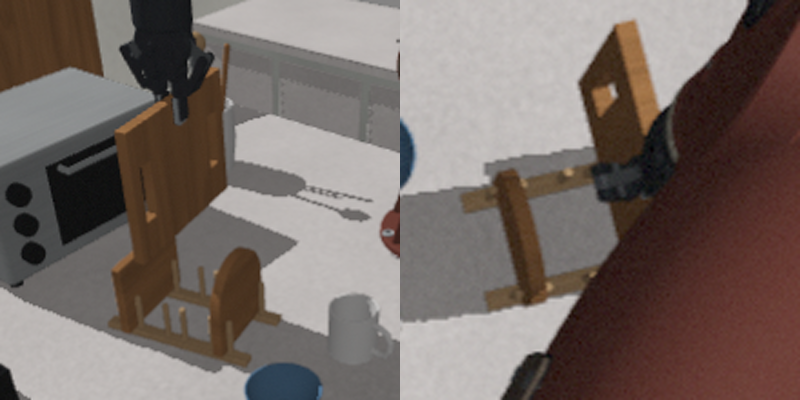

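The board hangs level and clear of the rack, with both other boards still standing. Next I carry it over to the wall.

Call:
move_arm(commands=[-1,-4,12,0,0,0,0,-1,-10,25,0,0,0,0,-1,-10,25,0,0,0,0,-1,-10,25,0,0,0,0,-1,-10,25,0,0,0,0,-1,-10,25,0,0,0,0,-1,-10,25,0,0,0,0,-1,-10,25,0,0,0,0,-1,-10,25,0,0,0,0,-1,-10,25,0,0,0,0])

```text
time_s: 8.3
tcp_pos: [521.8, 63.3, 344.6]
tool_rot: [-0.114, 0.993, 0.0, -0.001]
contact_force: [1.0, 0.2, -2.9]
grip_width: 15.3
gripper_force: 58.9
```

Call:
move_arm(commands=[-1,-10,27,0,0,0,0,-1,-10,27,0,0,0,0,-1,-10,27,0,0,0,0,-1,-10,27,0,0,0,0,-1,-10,27,0,0,0,0,-1,-10,27,0,0,0,0,-1,-10,27,0,0,0,0,-1,-10,27,0,0,0,0,-1,-8,25,0,0,0,0,-1,-5,12,0,0,0,0])

```text
time_s: 9.3
tcp_pos: [554.7, 331.6, 344.0]
tool_rot: [-0.115, 0.993, 0.0, -0.001]
contact_force: [0.3, -0.7, -3.5]
grip_width: 15.2
gripper_force: 59.0
```

Call:
move_arm(commands=[-1,0,0,0,0,0,0.04,-1,0,0,0,0,0,0.043,-1,0,0,0,0.05,0,0,-1,0,0,0,0.05,0,0,-1,0,0,0,0.05,0,0,-1,0,0,0,0.05,0,0,-1,0,0,0,0.05,0,0,-1,0,0,0,0.05,0,0,-1,0,0,0,0.05,0,0,-1,0,0,0,0.043,0,0])

```text
time_s: 10.3
tcp_pos: [555.0, 329.9, 344.3]
tool_rot: [-0.071, 0.978, -0.196, 0.014]
contact_force: [1.2, 0.3, -2.1]
grip_width: 15.4
gripper_force: 59.0
```

```bash
python3 -c "
from h import *
go([556.2,329.4,218],188.3,22.5)
for n in ('scene','top'):
    im=cams.read_camera(n)[:,:,::-1]
    c=im[90:384,210:504] if n=='scene' else im[70:270,50:250]
    cv2.imwrite(f'pics/p_{n}.png',c)
a=cv2.imread('pics/p_scene.png');b=cv2.imread('pics/p_top.png')
cv2.imwrite('pics/p.png',np.hstack([cv2.resize(x,(400,400),interpolation=cv2.INTER_CUBIC) for x in(a,b)]))"
```

```text
t 10.3 tcp [555.  329.9 344.3] shift [ -1.2  48.  116.8] turn [-0.002 -0.001  0.001] F [ 1.2  0.3 -2.1] grip 15.410594678418445 58.982089161872864 q [ 0.6   0.73  0.79  1.81 -0.35  0.48]
```

View pics/p.png

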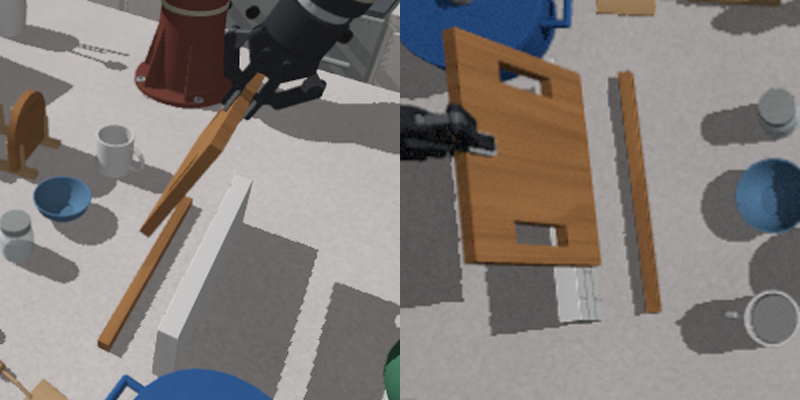

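```bash
python3 -c "
from h import *
P=onz('top',[[140,107.5],[150,201.5]],202.8)
e=np.array([.9896,.1444]);n=np.array([-.1444,.9896])
for p in P: d=p[:2]-[557.3,322]; print(p.round(1),d@e,d@n)"
```

```text
[678.  279.4 202.8] 113.33136338258515 -59.58695639268484
[445.9 247.  202.8] -121.06703212389387 -58.17378215097028
```

The board's foot measures y = -59 in the wall frame against -60 expected. Descending.

Call:
move_arm(commands=[-1,0,4.8,11.7,0,0,0,-1,0,4.8,11.7,0,0,0,-1,0,4.8,11.7,0,0,0,-1,0,4.8,11.7,0,0,0,-1,0,4.8,11.7,0,0,0,-1,0,4.8,11.7,0,0,0,-1,0,4.8,11.7,0,0,0,-1,0,4.8,11.7,0,0,0,-1,0,4.8,11.7,0,0,0,-1,0,4.8,11.7,0,0,0])

```text
time_s: 11.4
tcp_pos: [555.5, 328.6, 218.1]
tool_rot: [-0.071, 0.978, -0.194, 0.014]
contact_force: [-0.4, 0.3, -2.7]
grip_width: 15.1
gripper_force: 59.0
```

Call:
move_arm(commands=[-1,0,2.3,5.5,0,0,0,-1,0,2.3,5.5,0,0,0,-1,0,2.3,5.5,0,0,0,-1,0,2.3,5.5,0,0,0,-1,0,2.3,5.5,0,0,0,-1,0,2.3,5.5,0,0,0,-1,0,2.3,5.5,0,0,0,-1,0,2.3,5.5,0,0,0,-1,0,2.3,5.5,0,0,0,-1,0,2.3,5.5,0,0,0])

```text
time_s: 12.4
tcp_pos: [555.8, 328.7, 158.7]
tool_rot: [-0.071, 0.978, -0.195, 0.014]
contact_force: [0.5, -0.7, -3.2]
grip_width: 15.6
gripper_force: 58.9
```

```bash
python3 -c "
from h import *
go([556.2,329.4,147.7],188.3,22.5)
for n in ('scene','top'):
    im=cams.read_camera(n)[:,:,::-1]
    c=im[90:384,210:504] if n=='scene' else im[70:270,50:250]
    cv2.imwrite(f'pics/d_{n}.png',c)
a=cv2.imread('pics/d_scene.png');b=cv2.imread('pics/d_top.png')
cv2.imwrite('pics/d.png',np.hstack([cv2.resize(x,(400,400),interpolation=cv2.INTER_CUBIC) for x in(a,b)]))"
```

```text
t 12.4 tcp [555.8 328.7 158.7] shift [-0.5  4.9  9.9] turn [-0.  0.  0.] F [ 0.5 -0.7 -3.2] grip 15.631054141574095 58.908507227897644 q [ 0.59  0.74  0.32  1.34 -0.35  0.48]
```

View pics/d.png

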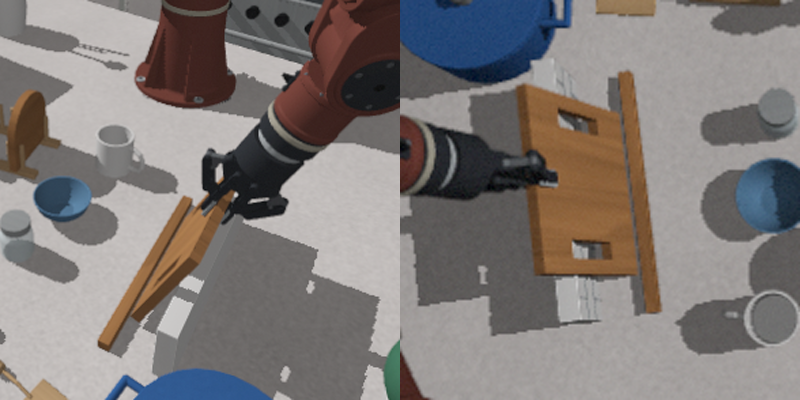

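The foot is between the strip and the wall, 11 mm above the counter, and centred at about (575,175) in the right half. Lowering slowly.

Call:
move_arm(commands=[-1,0,0.5,1.0,0,0,0,-1,0,0.5,1.0,0,0,0,-1,0,0.5,1.0,0,0,0,-1,0,0.5,1.0,0,0,0,-1,0,0.5,1.0,0,0,0,-1,0,0.5,1.0,0,0,0,-1,0,0.5,1.0,0,0,0,-1,0,0.5,1.0,0,0,0,-1,0,0,0,0,0,0,-1,0,0,0,0,0,0], newtons=40)

```text
time_s: 13.5
tcp_pos: [555.7, 329.3, 150.3]
tool_rot: [-0.071, 0.978, -0.195, 0.014]
contact_force: [-0.5, 0.2, -2.8]
grip_width: 15.5
gripper_force: 58.9
```

Call:
move_arm(commands=[-1,0,0.2,0.4,0,0,0,-1,0,0.2,0.4,0,0,0,-1,0,0.2,0.4,0,0,0,-1,0,0.2,0.4,0,0,0,-1,0,0.2,0.4,0,0,0,-1,0,0,0,0,0,0,-1,0,0,0,0,0,0,-1,0,0,0,0,0,0,-1,0,0,0,0,0,0,-1,0,0,0,0,0,0])

```text
time_s: 14.5
tcp_pos: [555.7, 329.4, 148.1]
tool_rot: [-0.071, 0.978, -0.195, 0.014]
contact_force: [-0.3, -0.4, -3.5]
grip_width: 15.5
gripper_force: 58.9
```

Call:
move_arm(commands=[-1,0,0.1,0.2,0,0,0,-1,0,0.1,0.2,0,0,0,-1,0,0.1,0.2,0,0,0,-1,0,0.1,0.2,0,0,0,-1,0,0.1,0.2,0,0,0,-1,0,0.1,0.2,0,0,0,-1,0,0.1,0.2,0,0,0,-1,0,0.1,0.2,0,0,0,-1,0,0,0,0,0,0,-1,0,0,0,0,0,0])

```text
time_s: 15.5
tcp_pos: [555.7, 329.8, 147.5]
tool_rot: [-0.071, 0.978, -0.195, 0.015]
contact_force: [-4.5, 2.0, 8.6]
grip_width: 15.5
gripper_force: 60.9
```

Contact with the counter is felt. Next a slight tilt onto the wall edge about the foot.

Call:
move_arm(commands=[-1,0,0.4,0,0.003,0,0,-1,0,0.4,0,0.003,0,0,-1,0,0.4,0,0.003,0,0,-1,0,0.4,0,0.003,0,0,-1,0,0,0,0,0,0,-1,0,0,0,0,0,0,-1,0,0,0,0,0,0,-1,0,0,0,0,0,0,-1,0,0,0,0,0,0,-1,0,0,0,0,0,0])

```text
time_s: 16.5
tcp_pos: [555.4, 331.5, 146.9]
tool_rot: [-0.071, 0.977, -0.2, 0.015]
contact_force: [-3.9, 2.1, 8.5]
grip_width: 15.0
gripper_force: 60.9
```

Call:
move_arm(commands=[-1,0,0.5,0,0.003,0,0,-1,0,0.5,0,0.003,0,0,-1,0,0.5,0,0.003,0,0,-1,0,0,0,0,0,0,-1,0,0,0,0,0,0,-1,0,0,0,0,0,0,-1,0,0,0,0,0,0,-1,0,0,0,0,0,0,-1,0,0,0,0,0,0,-1,0,0,0,0,0,0])

```text
time_s: 17.5
tcp_pos: [555.5, 332.1, 146.3]
tool_rot: [-0.071, 0.976, -0.205, 0.016]
contact_force: [-2.8, -1.6, 8.7]
grip_width: 15.0
gripper_force: 60.6
```

Light wall contact now (force y went from +2 to -1.6). Releasing slowly.

Call:
move_arm(commands=[-0.6,0,0,0,0,0,0,-0.55,0,0,0,0,0,0,-0.5,0,0,0,0,0,0,-0.4,0,0,0,0,0,0,-0.3,0,0,0,0,0,0,-0.2,0,0,0,0,0,0,-0.2,0,0,0,0,0,0,-0.2,0,0,0,0,0,0,-0.2,0,0,0,0,0,0,-0.2,0,0,0,0,0,0])

```text
time_s: 18.5
tcp_pos: [555.3, 332.4, 145.0]
tool_rot: [-0.071, 0.976, -0.205, 0.015]
contact_force: [-0.9, 0.3, 0.2]
grip_width: 34.3
gripper_force: 0.0
```

Call:
move_arm(commands=[-0.2,0,0,-3,0,0,0,-0.2,0,0,-6,0,0,0,-0.2,0,0,-10,0,0,0,-0.2,0,0,-12,0,0,0,-0.2,0,0,-15,0,0,0,-0.2,0,0,-15,0,0,0,-0.2,0,0,-15,0,0,0,-0.2,0,0,-15,0,0,0,-0.2,0,0,-15,0,0,0,-0.2,0,0,0,0,0,0])

```text
time_s: 19.5
tcp_pos: [549.5, 376.0, 244.5]
tool_rot: [-0.071, 0.976, -0.204, 0.017]
contact_force: [-0.3, 1.3, -0.0]
grip_width: 34.2
gripper_force: 0.0
```

```bash
python3 -c "
from h import *
go([556.2,329.4,147.7],188.3,22.5)
for n in ('scene','top'):
    im=cams.read_camera(n)[:,:,::-1]
    cv2.imwrite(f'pics/f_{n}.png',im)
a=cv2.imread('pics/f_scene.png')[70:384,130:444];b=cv2.imread('pics/f_top.png')[70:270,50:250]
cv2.imwrite('pics/f.png',np.hstack([cv2.resize(x,(400,400),interpolation=cv2.INTER_CUBIC) for x in(a,b)]))"
```

```text
t 19.5 tcp [549.5 376.  244.5] shift [  0.5  -4.4 107.6] turn [-0.019  0.004 -0.   ] F [-0.3  1.3 -0. ] grip 34.16440612537982 0.0 q [ 0.66  0.79  0.64  1.63 -0.36  0.55]
```

View pics/f.png

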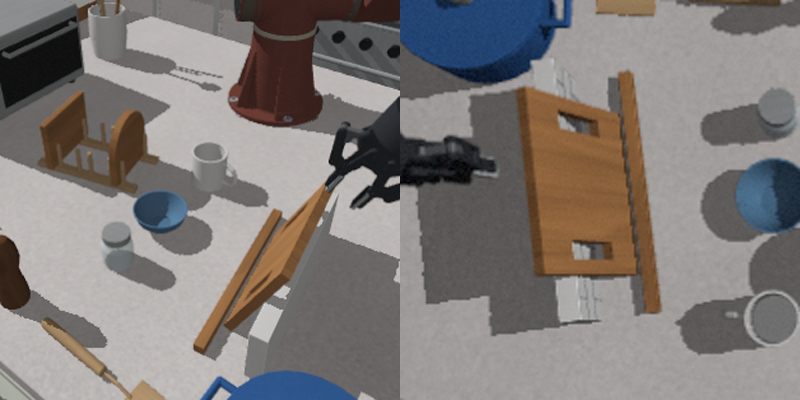

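The board leans on the wall with its foot behind the strip, released, and both other boards still stand in the rack. I'll back off a little, check that it is still, and hand in.

Call:
move_arm(commands=[-0.2,0,0,-10,0,0,0,-0.2,0,0,-10,0,0,0,-0.2,0,0,-10,0,0,0,-0.2,0,0,0,0,0,0,-0.2,0,0,0,0,0,0,-0.2,0,0,0,0,0,0,-0.2,0,0,0,0,0,0,-0.2,0,0,0,0,0,0,-0.2,0,0,0,0,0,0,-0.2,0,0,0,0,0,0])

```text
time_s: 20.6
tcp_pos: [547.4, 386.5, 269.5]
tool_rot: [-0.071, 0.976, -0.205, 0.015]
contact_force: [-0.1, 0.2, -0.6]
grip_width: 34.5
gripper_force: 0.0
```

```bash
python3 -c "
from h import *
a=cv2.imread('pics/f_top.png')[100:215,110:190]; b=cams.read_camera('top')[100:215,110:190,::-1]
d=np.abs(cv2.GaussianBlur(a,(3,3),0).astype(int)-cv2.GaussianBlur(b.copy(),(3,3),0)).max(2); m=(d>40).sum(); print(m)
print(env.finish_job() if m<60 else 'moved')"
```

```text
0
the job is handed in; nothing more can be done
None
```

The big board is leaning against the middle of the tiled wall with its foot just behind the strip, set down by hand and released. The other two boards are still standing in the rack, and the job is handed in at about 21 s, with no verdict returned.

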